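Unload the weight press and hold its arm open

TASK

Unload the bench press: take the handled dish off the arm, tip its four steel balls out into the grey tray, and stand the empty dish upright on the round cork mat and let go of it. Then pull the spring latch at the arm's free end sideways, lift the arm off its ball about 8 cm and finish while still holding it raised, so that a colleague can take out the filter cell. Leave the other things on the bench where they are.

Things in the scene. Friction and masses are not known exactly. Their poses are not given: they have to be found in the camera images.
- rig: Press fixed to the bench: dark base plate 300 x 110 x 12 mm. Origin: centre of its underside; x runs along the arm from its free end (-x, ball and latch) to the hinge (+x); y across (latch tab on the -y side). A 32 mm ball, flat below, stands at x -105, its centre 66 mm up. On the arm at x +15: a flat pan 84 mm across, top 92 mm up, where the dish starts. White filter cell below it.
- hinge_pin (a point): Middle of the arm's hinge pin, on the press at x +115 mm, 70 mm above the bench; the pin lies along the press's y. The aluminium arm runs 220 mm from here to the ball.
- press_arm (a joint): Angle of the arm about its hinge, rad: 0 = level, the shell at its free end over the ball; grows to 1.0 as the free end rises. Arm and latch weigh 0.3 to 0.6 kg and fall back when let go. With the latch closed it lifts only about 0.01 rad. The shell is 50 x 48 mm, top 91 mm above the bench.
- latch (a joint): Travel of the latch, m: 0 = closed (held so by a spring), its bolt under the flat of the ball; grows to 0.016 as the tab is pulled straight away from the arm (towards the press's -y). The ball is free from 0.007 on. Spring 5 N when closed, 11 N fully out. The latch is carried by the arm and rises with it.
- latch_tab (a point): Grip point in an upright steel plate 10 mm thick (press y), 26 mm wide (press x); its top edge is 20 mm above the point, the top of the flat bolt that leads in to the ball 32 mm below. When closed: 88 mm above the bench, 71 mm to the -y side of the arm's middle, level with the ball along the arm; the shell is 42 mm from the plate. Pinch across the 10 mm from above, pull, lift by it.
- dish: Aluminium dish with one straight black handle, about 0.15 kg. Origin: centre of its underside. Flared: outside 60 mm across at the foot, 106 mm at the rim, 34 mm high, wall 3 mm, floor 4 mm thick; its z is up out of the mouth. The handle is a level bar along its +y, 12 mm wide, 10 mm high, from 50 to 137 mm from the centre, middle 29 mm above the underside.
- dish_handle (a point): Middle of the dish's handle bar: in the dish's frame 92 mm along y, 29 mm above the underside. The bar runs along the dish's y.
- tray: Open grey plastic tray, fixed to the bench, outside 210 (x) x 180 (y) x 45 mm high, wall and floor 4 mm. Origin: centre of its underside.
- mat: Round cork mat, fixed, 170 mm across, 4 mm thick. Origin: centre of its underside, on the bench.
- weight0_center (a point): Centre of one of four equal steel balls (the weights), 18 mm across, 24 g, loose in the dish at the start.
- weight1_center (a point): Centre of one of four equal steel balls (the weights), 18 mm across, 24 g, loose in the dish at the start.
- weight2_center (a point): Centre of one of four equal steel balls (the weights), 18 mm across, 24 g, loose in the dish at the start.
- weight3_center (a point): Centre of one of four equal steel balls (the weights), 18 mm across, 24 g, loose in the dish at the start.
- amber_bottle: Bystander: capped brown glass bottle, 72 mm across, 150 mm high. Origin under its centre.
- clear_bottle: Bystander: capped clear bottle, 66 mm across, 130 mm high. Origin under its centre.
- vial: Bystander: small capped jar, 28 mm across, 50 mm high. Origin under its centre.
- beaker: Bystander: white plastic beaker, 64 mm across, 80 mm high. Origin under its centre.
- spatula: Bystander: steel spatula 180 mm long, lying along its x.
- wrench: Bystander: dark wrench 150 mm long, lying along its x.
- collar: Bystander: brass ring 44 mm across, 16 mm high. Origin under its centre.
Not all that is in view belongs to the job. Of the things that look like the dish, the smallest one is meant.

How it is judged:
By the outcome, as a careful person would: the job done as asked, in the order asked, and still so for the second after the job is handed in, while the arm keeps its last pose, push and grip.
It also fails if it takes over 72 s, if anything falls off the work surface, if the arm or the gripper's body presses on something with over 40 N, if the wrist force passes 120 N, or if a joint passes its speed limit or range.

ROBOT

A 6-joint arm with a two-finger parallel gripper is mounted at the origin on the work surface. World frame = base frame: x ahead of the robot, y to its left, z up, the work surface at z = 0. Lengths are in m, angles in rad, forces in N, time in s.
With the tool pointing down it reaches from about 0.35 to 0.975 m from the base axis. Payload 4.9 kg.
Tool frame: the origin (TCP) lies midway between the tips of the shut fingers; the grasp point (between the pads) lies 19 mm behind it; y points along the fingers, z is the direction in which the jaws open and shut, and the axes are right-handed (so a half turn about y gives the same grasp; the last joint's range is limited). The gripper opens to 85 mm and grips with 20 to 120 N. Pads are 22 mm wide; open, the fingers measure 114 mm over their backs; the gripper's body (76 mm by 85 mm) begins 54 mm behind the grasp point. The pads swing forward as they close: fully open they stand 13 mm farther back than shut.
Start: joints at [0.999, 0.053, 1.613, -0, 1.476, -0.119], TCP at [0.273, 0.562, 0.231] pointing down, gripper open.
Joint ranges: [-3.01, 3.01], [-1.01, 2.22], [0.06, 2.58], [-1.02, 4.17], [0.09, 2.62], [-3.14, 3.14]. Speed limits (rad/s): [2.57, 2.57, 3.14, 3.14, 3.14, 3.14].

INTERFACE

Orientations are given as a unit quaternion [w, x, y, z].
In Python, from plant import * gives the robot as it stands.
- The arm moves only by the shell command python3 -m crank 'ROWS'. ROWS is JSON, a list that holds one entry, the list of rows, each a list of 5 numbers: the gripper command: -1 is shut, 1 is fully open, values between are in proportion, then the shift along the tool's x, y, z in cm, then the turn about the tool's y in degrees. In form: [[[jaw, dx, dy, dz, twist], ...]]. A call has 1 to 8 rows; each row shifts and turns the commanded pose from where the row before left it, along the tool's axes as they then stand; what a row does not reach is not made up. A row lasts 1/8 s, in which the tool goes at most 62.5 mm and 10.7 degrees, less where a joint would pass 70% of its speed; a pose out of reach is approached as far as the arm can. A call with a gripper value outside its range is refused whole. The fingers move at their own pace and stop on an object; the grip force is fixed at half the most. Time passes only in rows, so rows that do not move let the fingers close. It gives the time, the measured TCP pose, the force and the opening at its end, in the units of the state.
- state(): the state, without advancing time (a new reading comes with each control period).
- grab_frame(name): name is "scene" or "top"; returns a dict with "frame" (400x640x3 uint8, red, green, blue), "fx", "fy", "cx", "cy" (pixels), "D" ([k1, k2, p1, p2, k3] as OpenCV has them; the pictures are not rectified), "pose" (4x4, takes a point from camera to world coordinates). Camera axes: x right, y up, looking along -z (the intrinsics and any distortion apply to the point x, -y, -z); pixel columns grow to the right and rows downward; lengths in m; the calibration is good to about 2 mm. A picture is of the moment at which its call begins. There is no depth.
- job_done(): hands the job in, once; it reports no verdict.
The state is a dict: "time": time; "joint_pos": joint angles; "joint_vel": joint speeds; "joint_efforts": joint torques, N m; "tool_pos": TCP position; "tool_rot": TCP orientation; "contact_force": force on the tool from outside, world axes, zero at the start; "ft_torque": the same for the moment, N m; "gripper_width": opening from 0.0 (shut) to 1.0 (fully open).
Only numpy, scipy, OpenCV 4.12 (cv2) and the standard library are available. Lean on these libraries where they do the work, as an engineer would, in place of code of your own. Each camera call takes 0.05 s, during which the arm holds its last target.

## Working session

There is one attempt and no reset: what is moved stays moved. The work goes in short steps, Python scripts to look and compute and a shell command to move; the robot and the scene stay as the last step left them, time stands still between calls to the robot, and variables do not carry over. Pictures are saved under pics/ and viewed, and the job is handed in when it is done.

```bash
ls; mkdir -p pics
python3 - <<'E'
from plant import *
import cv2,json
s=state();print(s)
for n in("scene","top"):
    f=grab_frame(n);cv2.imwrite(f"pics/{n}0.png",f["frame"][:,:,::-1]);print(n,f["fx"],f["fy"],f["cx"],f["cy"],f["D"],f["pose"])
E
```

```text
pics
{'time': 0.0, 'joint_pos': array([ 9.98970213e-01,  5.33391944e-02,  1.61433804e+00, -6.08095114e-06,
        1.47596870e+00, -1.19043675e-01]), 'joint_vel': array([-0.00065433, -0.00021207,  0.00089117, -0.00026976, -0.0004406 ,
       -0.00025376]), 'joint_efforts': array([-1.23034893e-04, -3.93668532e+01, -3.70185435e+01, -7.65716118e-05,
        7.08673979e-03, -8.44970174e-06]), 'tool_pos': array([0.27309879, 0.56147192, 0.23004765]), 'tool_rot': array([-0.68837927,  0.68974685, -0.15896232,  0.15847473]), 'contact_force': array([-0.36634722,  0.16252469, -0.51735843]), 'ft_torque': array([-0.0007571 ,  0.01311556, -0.0286452 ]), 'gripper_width': 1.0006709719135805}
scene 363.87848242571613 363.87848242571613 320.20954410794405 198.76189838555825 [0.00456025 0.         0.         0.         0.        ] [[ 0.82157992 -0.43569757  0.36766025  0.85296487]
 [ 0.56993156  0.61235594 -0.54790348 -0.57591359]
 [ 0.01358128  0.65968767  0.75141714  0.90659698]
 [ 0.          0.          0.          1.        ]]
top 368.8526256678955 368.8526256678955 316.1421357737021 197.06018322696877 [0.0231262 0.        0.        0.        0.       ] [[ 1.01763224e-02  9.80420421e-01 -1.96652586e-01  1.99136691e-01]
 [-9.99943040e-01  1.06105156e-02  1.15443908e-03 -3.97204964e-03]
 [ 3.21842099e-03  1.96629637e-01  9.80472553e-01  1.36472829e+00]
 [ 0.00000000e+00  0.00000000e+00  0.00000000e+00  1.00000000e+00]]
```

View pics/scene0.png

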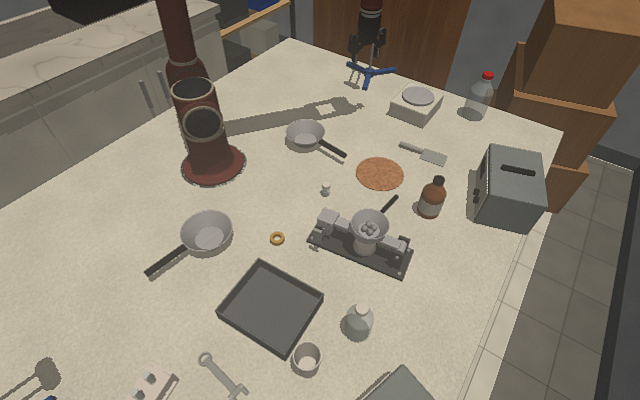

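View pics/top0.png

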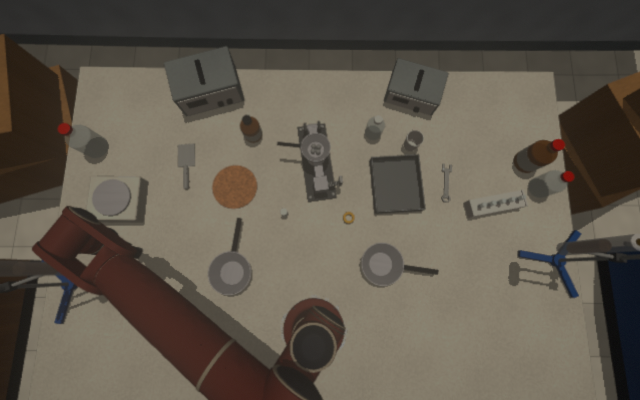

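The dish candidates in the top view are (316,150) on the press arm holding the balls, (230,272), and (382,264). The first looks smallest and is the only one holding balls, so I'll check it in enlarged crops.

Run:
```python
import cv2
a=cv2.imread('pics/top0.png')[105:215,200:440];cv2.imwrite('pics/c1.png',cv2.resize(a,None,fx=3.3,fy=3.3,interpolation=cv2.INTER_CUBIC))
a=cv2.imread('pics/scene0.png')[180:290,290:430];cv2.imwrite('pics/c2.png',cv2.resize(a,None,fx=5,fy=5,interpolation=cv2.INTER_CUBIC))
```

```text
(no output)
```

View pics/c1.png

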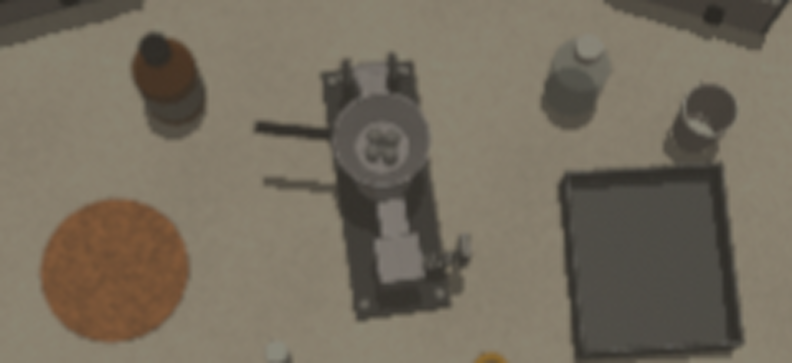

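View pics/c2.png

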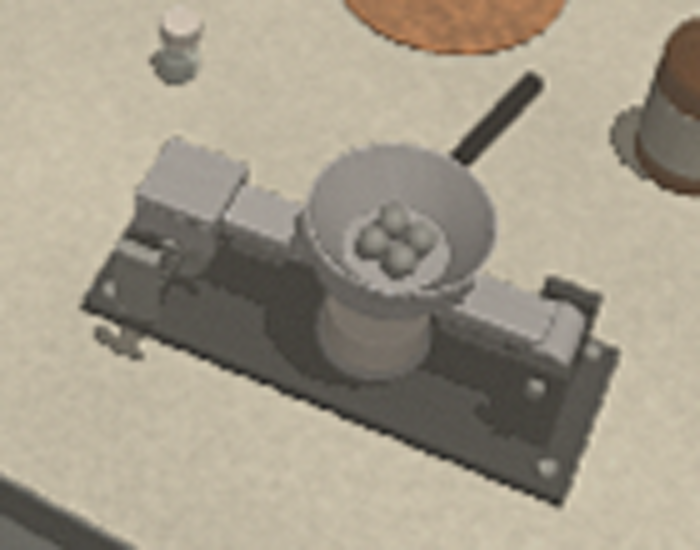

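The crop confirms it: the smallest dish, rim centre about (315,147), holds four balls on the press. Its handle points left to (278,143) and the latch tab is at (341,179).

```bash
cat > h.py <<'E'
import numpy as np, cv2
from plant import *
from scipy.spatial.transform import Rotation as R
def cam(n):
    f=grab_frame(n); return f
def K(f): return np.array([[f["fx"],0,f["cx"]],[0,f["fy"],f["cy"]],[0,0,1.]])
def proj(f,P):
    P=np.atleast_2d(P).astype(float); T=np.linalg.inv(f["pose"]); c=P@T[:3,:3].T+T[:3,3]
    c=c*[1,-1,-1]
    return cv2.projectPoints(c.reshape(-1,1,3),np.zeros(3),np.zeros(3),K(f),np.array(f["D"],float))[0].reshape(-1,2)
def unproj(f,uv,z):
    uv=np.array(uv,float).reshape(-1,1,2)
    n=cv2.undistortPoints(uv,K(f),np.array(f["D"],float)).reshape(-1,2)
    d=np.c_[n[:,0],-n[:,1],-np.ones(len(n))]@f["pose"][:3,:3].T
    o=f["pose"][:3,3]; t=(np.broadcast_to(z,len(n))-o[2])/d[:,2]
    return o+d*t[:,None]
def save(n,name,box=None,s=1):
    f=cam(n);im=f["frame"][:,:,::-1]
    if box: im=im[box[1]:box[3],box[0]:box[2]]
    cv2.imwrite('pics/'+name+'.png',cv2.resize(im,None,fx=s,fy=s,interpolation=cv2.INTER_CUBIC)); return f
E
python3 - <<'E'
from h import *
from scipy.optimize import least_squares
t=cam("top");s=cam("scene")
import pickle
pickle.dump({k:{a:v for a,v in f.items()} for k,f in (('top',t),('scene',s))},open('cal.pkl','wb'))
c1=lambda u,v:(200+u/3.3,105+v/3.3); c2=lambda u,v:(290+u/5,180+v/5)
rigT=[((.15,.055,.012),c1(323,73)),((-.15,.055,.012),c1(358,320)),((-.15,-.055,.012),c1(449,306)),((.15,-.055,.012),c1(412,63)),((-.105,-.071,.108),c1(464,240))]
rigS=[((-.15,-.055,.012),c2(84,305)),((.15,-.055,.012),c2(562,500)),((.15,.055,.012),c2(618,350)),((-.105,-.071,.108),c2(143,249))]
def W(p,P):
    c,n=np.cos(p[2]),np.sin(p[2]);P=np.array(P);return np.c_[p[0]+c*P[:,0]-n*P[:,1],p[1]+n*P[:,0]+c*P[:,1],P[:,2]]
def res(p,lst):
    return np.concatenate([(proj(f,W(p,[a for a,_ in l]))-np.array([b for _,b in l])).ravel() for f,l in lst])
r=least_squares(res,[.65,0,0.1],args=([(t,rigT),(s,rigS)],),loss='soft_l1');print('rig',r.x,np.round(r.fun,1))
p=r.x
print('pan',W(p,[[.015,0,.092]]),'tab',W(p,[[-.105,-.071,.088]]))
def D(zb): return
dT=[((0,0,.126),c1(380,140)),((0,.137,.121),c1(256,127))]
dS=[((0,0,.126),c2(397,223)),((0,.137,.121),c2(535,80))]
r=least_squares(res,[.65,0,0.1],args=([(t,dT),(s,dS)],));print('dish',r.x,np.round(r.fun,1),'handle',W(r.x,[[0,.092,.121]]))
c=lambda l:[c1(*x) for x in l]
tr=unproj(t,c([(560,175),(722,166),(742,345),(578,358)]),.045);print('tray',tr,tr.mean(0))
print('trayS',unproj(s,[(259,260),(217,308),(287,357),(323,297)],.045).mean(0))
print('mat',unproj(t,[c1(115,270)],.004),unproj(s,[(380,173)],.004))
print('amber base',unproj(t,[(251,137)],0.0),unproj(t,[c1(155,50)],.15),'clear cap',unproj(t,[c1(588,48)],.13),unproj(s,[(358,312)],.13),'beaker top',unproj(t,[c1(712,107)],.08),'vial',unproj(t,[c1(277,352)],.05),'collar',unproj(t,[(348,218)],.016))
E
```

```text
rig [ 0.61153795 -0.00532381  0.15494233] [-1.  -1.1 -0.8 -0.9  0.7 -0.8  0.  -1.9  0.3  0.7 -1.5 -1.2  0.   0.
  0.2 -0.3 -1.9  0.1]
pan [[ 0.62635826 -0.00300896  0.092     ]] tab [[ 0.51875275 -0.09167719  0.088     ]]
dish [ 0.62933985 -0.00266048 -0.09870741] [ 0.7 -1.  -0.2 -0.6 -0.2 -1.2 -0.6  0.1] handle [[0.63840619 0.0888917  0.121     ]]
tray [[ 0.61435794 -0.20361936  0.045     ]
 [ 0.62680286 -0.38670805  0.045     ]
 [ 0.42198896 -0.39957518  0.045     ]
 [ 0.4055638  -0.2195378   0.045     ]] [ 0.51717839 -0.3023601   0.045     ]
trayS [ 0.53005701 -0.30582166  0.045     ]
mat [[0.50818204 0.30182087 0.004     ]] [[0.51437331 0.30406602 0.004     ]]
amber base [[0.70859121 0.25045335 0.        ]] [[0.71441334 0.23924242 0.15      ]] clear cap [[ 0.73062509 -0.22342468  0.13      ]] [[ 0.73356826 -0.23721404  0.13      ]] beaker top [[ 0.68374301 -0.36840319  0.08      ]] vial [[0.40787333 0.11001604 0.05      ]] collar [[ 0.3921718  -0.12383204  0.016     ]]
```

```bash
cat >> h.py <<'E'
def W(p,P):
    c,n=np.cos(p[2]),np.sin(p[2]);P=np.atleast_2d(np.array(P,float));return np.c_[p[0]+c*P[:,0]-n*P[:,1],p[1]+n*P[:,0]+c*P[:,1],P[:,2]]
def ring(r,z,n=60):
    a=np.linspace(0,2*np.pi,n);return np.c_[r*np.cos(a),r*np.sin(a),0*a+z]
def axes():
    s=state();q=s["tool_rot"];M=R.from_quat([q[1],q[2],q[3],q[0]]).as_matrix();return s,M
def overlay(f,lines,name,box,sc):
    im=cv2.resize(f["frame"][:,:,::-1][box[1]:box[3],box[0]:box[2]],None,fx=sc,fy=sc,interpolation=cv2.INTER_CUBIC)
    for P,col in lines:
        q=proj(f,P);q=((q-[box[0],box[1]]+.5)*sc-.5)
        cv2.polylines(im,[np.round(q).astype(np.int32).reshape(-1,1,2)],False,col,1,cv2.LINE_AA)
    cv2.imwrite('pics/'+name+'.png',im)
def rect(x0,x1,y0,y1,z): return np.array([[x0,y0,z],[x1,y0,z],[x1,y1,z],[x0,y1,z],[x0,y0,z]])
def need(target,M=None,pos=None):
    s,M0=axes(); M=M0 if M is None else M; d=np.array(target)-(s["tool_pos"] if pos is None else pos); return M.T@d*100
E
cat > ov.py <<'E'
from h import *
import pickle,sys
c=pickle.load(open('cal.pkl','rb'))
rig=[.612,-.0053,.155];dish=[.628,-.0027,-.0987];tray=[.520,-.3035,.07];mat=[.511,.303,0]
L=[(W(rig,rect(-.15,.15,-.055,.055,.012)),(0,255,0)),(W(rig,rect(-.118,-.092,-.076,-.066,.108)),(0,255,255)),(W(rig,rect(-.130,-.080,-.024,.024,.091)),(255,255,0)),
(W(dish,ring(.053,.126)),(0,0,255)),(W(dish,rect(-.006,.006,.05,.137,.126)),(255,0,255)),
(W(tray,rect(-.105,.105,-.09,.09,.045)),(0,255,0)),(W(mat,ring(.085,.004)),(255,0,0))]
overlay(c['top'],L,'ovt',(200,105,440,220),3.3)
overlay(c['scene'],L,'ovs',(210,140,430,370),3.2)
E
python3 ov.py; python3 -c "
from h import *
s,M=axes();print(M.round(3))"
```

```text
[[ 0.899 -0.001  0.437]
 [-0.437 -0.001  0.899]
 [-0.    -1.    -0.001]]
```

View pics/ovt.png

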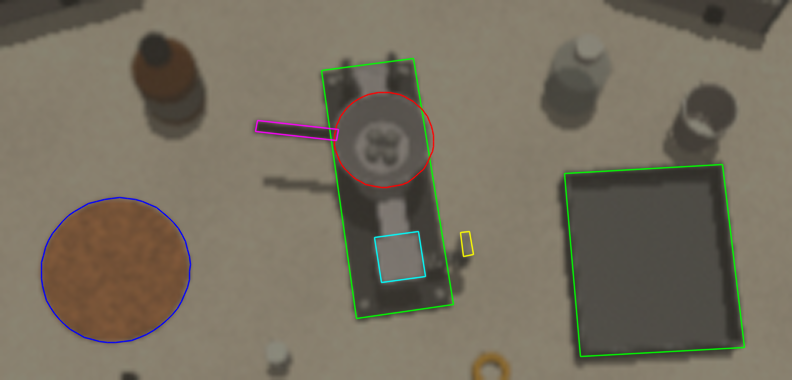

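View pics/ovs.png

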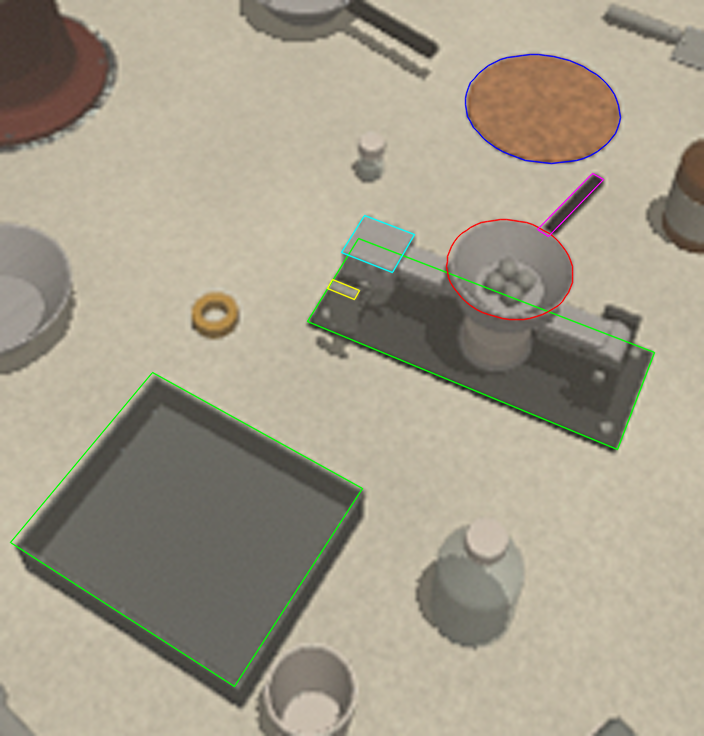

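```bash
python3 -m crank '[[[1,4.5,0,-2.2,0],[1,4.5,0,-2.2,0],[1,4.5,0,-2.2,0],[1,4.5,0,-2.2,0],[1,4.5,0,-2.2,0],[1,4.5,0,-2.2,0],[1,4.5,0,-2.2,0],[1,4.5,0,-2.2,0]]]'; python3 -m crank '[[[1,0,0,0,10],[1,0,0,0,10],[1,0,0,0,10],[1,0,0,0,10],[1,0,0,0,10],[1,0,0,0,10],[1,0,0,0,10],[1,0,0,0,0]]]'
cat > t.py <<'E'
import sys
from h import *
s,M=axes()
t=[float(x) for x in sys.argv[1:4]]
print('pos',s['tool_pos'].round(4),'zang',np.degrees(np.arctan2(M[1,2],M[0,2])).round(2),'need cm tool xyz',need(t).round(2),'w',round(s['gripper_width'],3),'F',s['contact_force'].round(1),'t',s['time'],'q',s['joint_pos'].round(2),'tilt',np.degrees(np.arccos(-M[2,1])).round(2))
E
python3 t.py .637 .0888 .16
```

```text
time: 1.2
tool_pos: [0.5209, 0.2448, 0.2312]
tool_rot: [0.689, -0.689, 0.159, -0.159]
contact_force: [1.1, 0.8, -0.4]
gripper_width: 1.001
time: 2.2
tool_pos: [0.52, 0.2462, 0.231]
tool_rot: [0.474, -0.474, 0.525, -0.525]
contact_force: [-0.2, -0.1, 0.9]
gripper_width: 0.999
pos [0.52   0.2462 0.231 ] zang -5.83 need cm tool xyz [14.47  7.1  13.24] w 0.999 F [-0.2 -0.1  0.9] t 2.2 q [ 0.31 -0.06  1.73  0.    1.48  0.41] tilt 0.03
```

```bash
python3 -m crank '[[[1,4.8,0,4.4,0],[1,4.8,0,4.4,0],[1,4.8,0,4.4,0],[1,0,3,0,0],[1,0,3,0,0],[1,0,0,0,0]]]'; python3 t.py .637 .0888 .102
python3 - <<'E'
from h import *
save('top','t1',(200,80,440,260),3.3); save('scene','s1',(280,120,440,300),3.3)
E
```

```text
time: 2.95
tool_pos: [0.6297, 0.0953, 0.1676]
tool_rot: [0.472, -0.476, 0.526, -0.523]
contact_force: [0.5, -0.3, 0.1]
gripper_width: 0.998
pos [0.6297 0.0953 0.1676] zang -5.84 need cm tool xyz [0.57 6.56 0.83] w 0.998 F [ 0.5 -0.3  0.1] t 2.95 q [0.03 0.13 1.64 0.   1.38 0.14] tilt 0.39
```

View pics/t1.png

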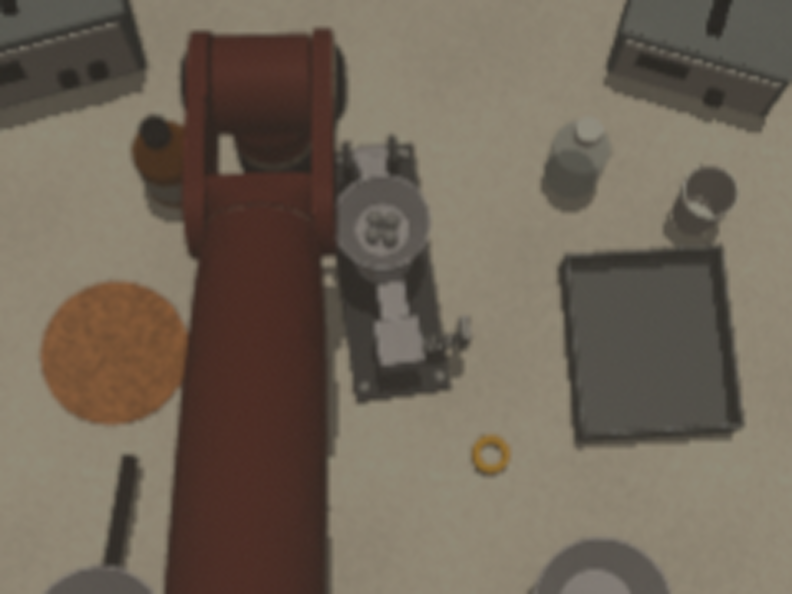

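View pics/s1.png

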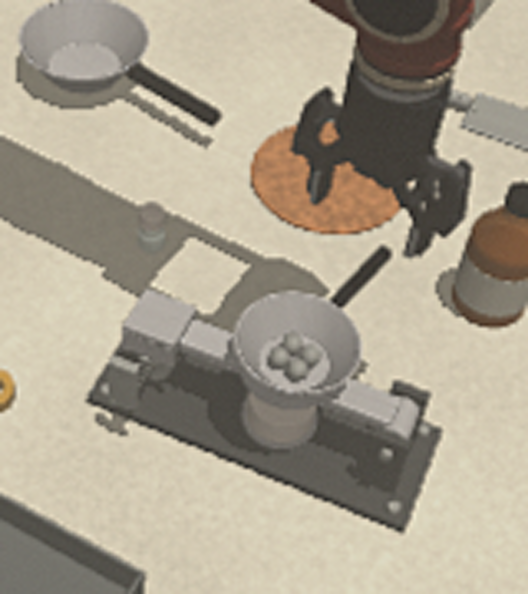

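The fingers straddle the handle (about (395,205) in the scene picture). The balls are still in the dish and the amber bottle is clear. Next I'll descend.

```bash
python3 -m crank '[[[1,0.6,2,0.8,0],[1,0,2,0,0],[1,0,0,0,0]]]'; python3 t.py .637 .0888 .102
```

```text
time: 3.42
tool_pos: [0.6373, 0.0888, 0.1278]
tool_rot: [0.472, -0.475, 0.527, -0.524]
contact_force: [-0.3, -0.3, -1.0]
gripper_width: 1.001
pos [0.6373 0.0888 0.1278] zang -5.94 need cm tool xyz [-0.    2.58 -0.01] w 1.001 F [-0.3 -0.3 -1. ] t 3.425 q [0.02 0.18 1.65 0.   1.31 0.13] tilt 0.33
```

```bash
python3 -m crank '[[[1,0,1.5,0,0],[1,0,1.1,0,0],[1,0,0,0,0],[-0.4,0,0,0,0],[-0.4,0,0,0,0],[-0.4,0,0,0,0]]]'; python3 t.py .637 .0888 .102;python3 - <<'E'
from h import *
save('scene','s2',(330,120,430,280),3.7)
E
```

```text
time: 4.18
tool_pos: [0.6395, 0.0889, 0.1059]
tool_rot: [-0.474, 0.473, -0.525, 0.525]
contact_force: [0.6, -0.1, -0.3]
gripper_width: 0.378
pos [0.6395 0.0889 0.1059] zang -5.94 need cm tool xyz [ 0.03  0.39 -0.25] w 0.378 F [ 0.6 -0.1 -0.3] t 4.175 q [0.02 0.2  1.67 0.   1.27 0.13] tilt 0.06
```

View pics/s2.png

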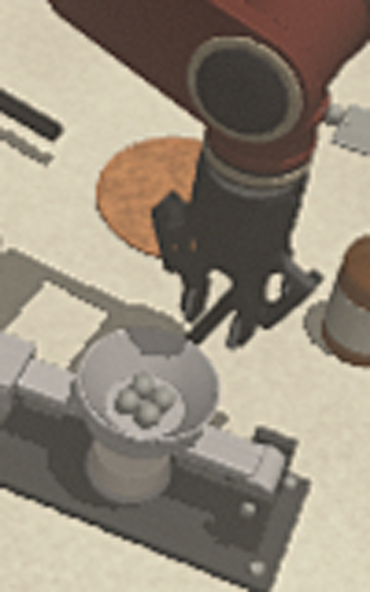

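The fingers are either side of the handle, so I'll close.

```bash
python3 -m crank '[[[-0.5,0,0.4,-0.2,0],[-0.6,0,0,0,0],[-1,0,0,0,0],[-1,0,0,0,0],[-1,0,0,0,0],[-1,0,0,0,0]]]'; python3 t.py .637 .0888 .102;python3 - <<'E'
from h import *
save('scene','s3',(330,120,430,280),3.7)
E
```

```text
time: 4.97
tool_pos: [0.637, 0.089, 0.1012]
tool_rot: [0.473, -0.474, 0.525, -0.525]
contact_force: [-1.3, -0.4, -1.1]
gripper_width: 0.131
pos [0.637  0.089  0.1012] zang -5.95 need cm tool xyz [ 0.02 -0.08 -0.  ] w 0.131 F [-1.3 -0.4 -1.1] t 4.975 q [ 0.02  0.2   1.67 -0.    1.27  0.13] tilt 0.03
```

View pics/s3.png

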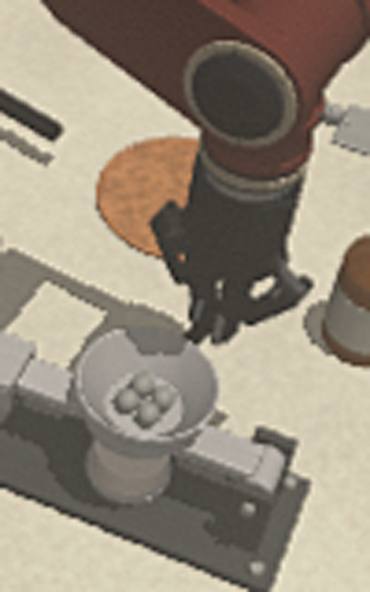

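The handle is gripped (width 0.131, about 11 mm). I'll lift slowly and check for sag.

```bash
python3 -m crank '[[[-1,0,-0.7,0,0],[-1,0,-0.8,0,0],[-1,0,-1.0,0,0],[-1,0,-1,0,0],[-1,0,0,0,0]]]'; python3 t.py .637 .0888 .102;python3 - <<'E'
from h import *
save('scene','s4',(300,100,440,280),3.3)
E
```

```text
time: 5.65
tool_pos: [0.6382, 0.0891, 0.1382]
tool_rot: [-0.474, 0.473, -0.525, 0.526]
contact_force: [0.7, 0.4, -2.0]
gripper_width: 0.127
pos [0.6382 0.0891 0.1382] zang -5.94 need cm tool xyz [ 0.04  3.62 -0.13] w 0.127 F [ 0.7  0.4 -2. ] t 5.65 q [0.02 0.17 1.65 0.   1.32 0.13] tilt 0.17
```

View pics/s4.png

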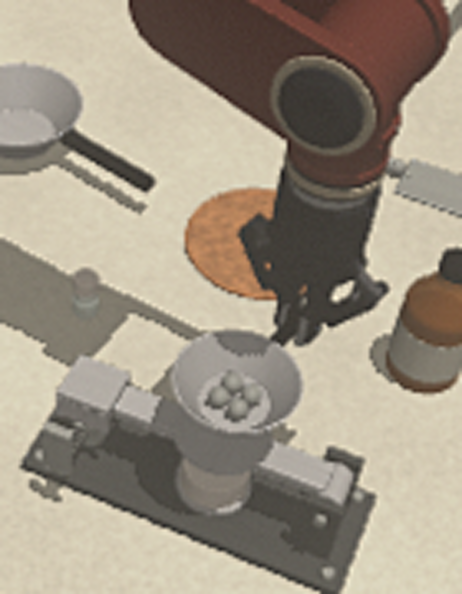

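Lift confirmed: the dish is free and near level, balls inside, with a 2 N load. I'll raise it and carry it over the tray.

```bash
python3 -m crank '[[[-1,0,-2,0,0],[-1,0,-2,0,0],[-1,0,-1,0,0],[-1,0,0,0,0]]]'; python3 t.py .529 -.2115 .189
```

```text
time: 6.2
tool_pos: [0.6382, 0.0891, 0.1885]
tool_rot: [-0.474, 0.473, -0.524, 0.526]
contact_force: [-0.1, 0.2, -2.1]
gripper_width: 0.123
pos [0.6382 0.0891 0.1885] zang -5.94 need cm tool xyz [31.03 -0.09 -7.75] w 0.123 F [-0.1  0.2 -2.1] t 6.2 q [0.02 0.12 1.61 0.   1.4  0.13] tilt 0.19
```

```bash
python3 -m crank '[[[-1,1,0,-0.25,0],[-1,2,0,-0.5,0],[-1,3,0,-0.75,0],[-1,3,0,-0.75,0],[-1,3,0,-0.75,0],[-1,3,0,-0.75,0],[-1,3,0,-0.75,0],[-1,3,0,-0.75,0]]]';python3 -m crank '[[[-1,3,0,-0.75,0],[-1,3,0,-0.75,0],[-1,2,0,-0.5,0],[-1,1.5,0,-0.4,0],[-1,0.5,0,-0.1,0],[-1,0,0,0,0],[-1,0,0,0,0]]]'; python3 t.py .529 -.2115 .1;python3 - <<'E'
from h import *
save('scene','s5',(200,150,440,380),3)
E
```

```text
time: 7.2
tool_pos: [0.5615, -0.1163, 0.1855]
tool_rot: [0.473, -0.474, 0.526, -0.525]
contact_force: [0.6, 0.0, -2.4]
gripper_width: 0.128
time: 8.07
tool_pos: [0.5283, -0.2106, 0.1863]
tool_rot: [0.474, -0.474, 0.525, -0.525]
contact_force: [-0.6, -0.6, -2.7]
gripper_width: 0.129
pos [ 0.5283 -0.2106  0.1863] zang -5.89 need cm tool xyz [0.08 8.63 0.08] w 0.129 F [-0.6 -0.6 -2.7] t 8.075 q [-0.51 -0.05  1.79  0.    1.4  -0.41] tilt 0.02
```

View pics/s5.png

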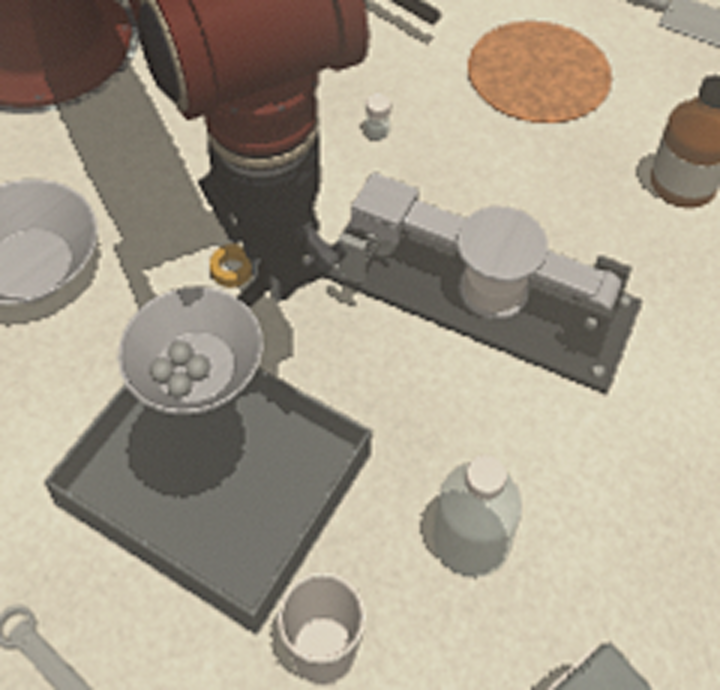

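The dish is over the tray at about (190,350) in the crop, balls inside. The tool can only yaw, so I'll tip by easing the grip and letting the dish pivot down about the pinch. I'll lower first so it can only swing a little.

```bash
python3 -m crank '[[[-1,1,2,-0.2,0],[-1,1.2,3,-0.2,0],[-1,0.2,3,0,0],[-1,0,3,0,0],[-1,0,1.4,0,0],[-1,0,0,0,0],[-0.85,0,0,0,0],[-0.85,0,0,0,0]]]'; python3 t.py .529 -.2345 .06;python3 - <<'E'
from h import *
save('scene','s6',(200,180,380,380),3)
E
```

```text
time: 9.12
tool_pos: [0.5226, -0.2353, 0.0639]
tool_rot: [-0.474, 0.473, -0.524, 0.526]
contact_force: [0.1, -0.3, -2.7]
gripper_width: 0.122
pos [ 0.5226 -0.2353  0.0639] zang -5.94 need cm tool xyz [-0.15  0.4   0.63] w 0.122 F [ 0.1 -0.3 -2.7] t 9.125 q [-0.55  0.09  1.87 -0.    1.18 -0.45] tilt 0.17
```

View pics/s6.png

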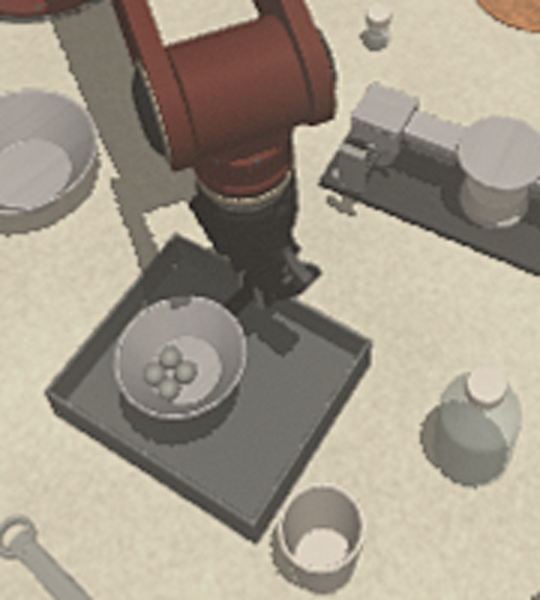

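Still holding at jaw -0.85, with a few degrees of sag (the balls sit at the far side). I'll loosen further in small steps.

```bash
python3 -m crank '[[[-0.8,0,0,0,0],[-0.8,0,0,0,0],[-0.77,0,0,0,0],[-0.77,0,0,0,0]]]'; python3 t.py .529 -.2345 .06;python3 - <<'E'
from h import *
save('scene','s7',(200,180,380,380),3);print(state()['ft_torque'])
E
```

```text
time: 9.68
tool_pos: [0.5215, -0.2347, 0.0623]
tool_rot: [0.473, -0.473, 0.525, -0.525]
contact_force: [-0.4, 1.3, -2.0]
gripper_width: 0.128
pos [ 0.5215 -0.2347  0.0623] zang -5.94 need cm tool xyz [-0.1   0.23  0.74] w 0.128 F [-0.4  1.3 -2. ] t 9.675 q [-0.55  0.09  1.87  0.    1.18 -0.45] tilt 0.0
[ 0.22156161 -0.03744008 -0.02444971]
```

View pics/s7.png

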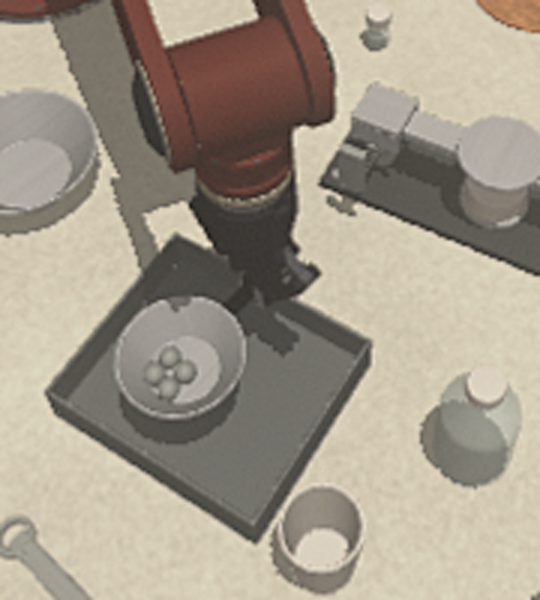

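```bash
python3 -m crank '[[[-0.75,0,0,0,0],[-0.75,0,0,0,0],[-0.74,0,0,0,0],[-0.74,0,0,0,0]]]'
python3 - <<'E'
from h import *
save('scene','s8',(200,180,380,380),3);print(state()['ft_torque'],state()['gripper_width'])
E
```

```text
time: 10.22
tool_pos: [0.5215, -0.2347, 0.0623]
tool_rot: [0.473, -0.473, 0.525, -0.525]
contact_force: [0.4, 0.2, -2.3]
gripper_width: 0.127
[ 0.20653726 -0.03518843 -0.0243615 ] 0.13492208692279745
```

View pics/s8.png

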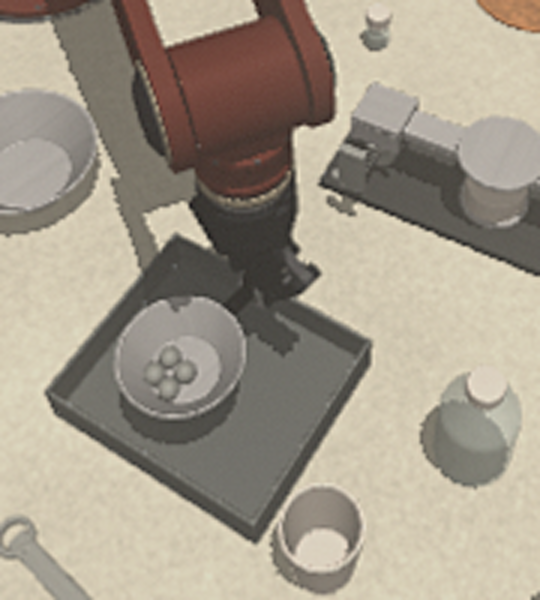

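```bash
python3 -m crank '[[[-0.73,0,0,0,0],[-0.73,0,0,0,0],[-0.725,0,0,0,0],[-0.725,0,0,0,0]]]'
python3 - <<'E'
from h import *
save('scene','s9',(200,180,380,380),3);print(state()['ft_torque'],state()['gripper_width'])
E
```

```text
time: 10.78
tool_pos: [0.5216, -0.2348, 0.0625]
tool_rot: [-0.473, 0.473, -0.525, 0.525]
contact_force: [-1.2, 0.5, -0.9]
gripper_width: 0.135
[0.10671626 0.01504598 0.00613166] 0.13442761235573633
```

View pics/s9.png

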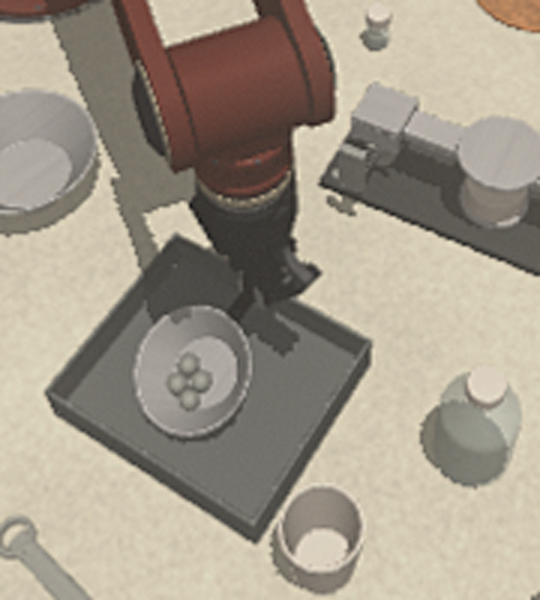

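The hinge idea works: the dish pivoted and its far edge now rests on the tray floor at roughly 20° tilt, with all balls inside at about (190,380). I'll raise slowly with the light pinch to steepen it.

```bash
python3 -m crank '[[[-0.728,0,-0.4,0,0],[-0.728,0,-0.4,0,0],[-0.728,0.1,-0.4,0,0],[-0.728,0.1,-0.4,0,0],[-0.728,0.1,-0.4,0,0],[-0.728,0,0,0,0]]]'
python3 - <<'E'
from h import *
save('scene','s10',(200,180,380,380),3);print(state()['ft_torque'],state()['gripper_width'])
E
```

```text
time: 11.58
tool_pos: [0.5215, -0.2379, 0.0828]
tool_rot: [-0.473, 0.473, -0.525, 0.526]
contact_force: [1.2, 0.2, -1.0]
gripper_width: 0.14
[0.06638426 0.01727506 0.00846556] 0.1372172959957836
```

View pics/s10.png

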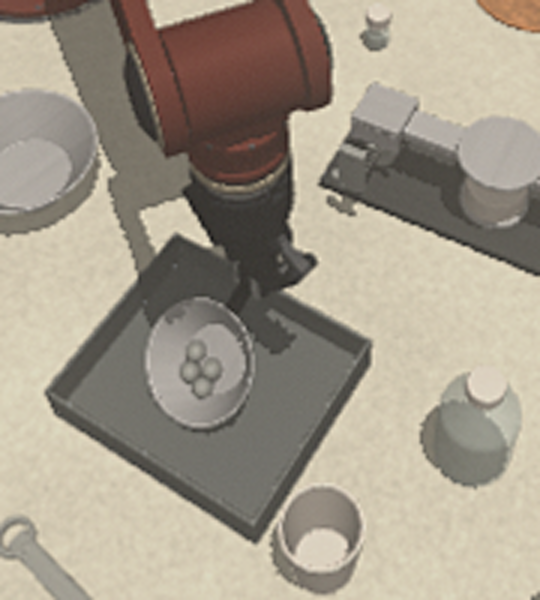

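```bash
python3 -m crank '[[[-0.728,0.1,-0.4,0,0],[-0.728,0.1,-0.4,0,0],[-0.728,0.2,-0.4,0,0],[-0.728,0.2,-0.4,0,0],[-0.728,0.2,-0.3,0,0],[-0.728,0.1,-0.3,0,0],[-0.728,0,0,0,0]]]'
python3 - <<'E'
from h import *
save('scene','s11',(200,180,380,380),3);print(state()['ft_torque'],state()['gripper_width'])
E
```

```text
time: 12.5
tool_pos: [0.5205, -0.2469, 0.1047]
tool_rot: [-0.473, 0.473, -0.525, 0.526]
contact_force: [0.1, -0.1, -2.7]
gripper_width: 0.137
[ 0.08042483 -0.01537346 -0.00929766] 0.13831056129595387
```

View pics/s11.png

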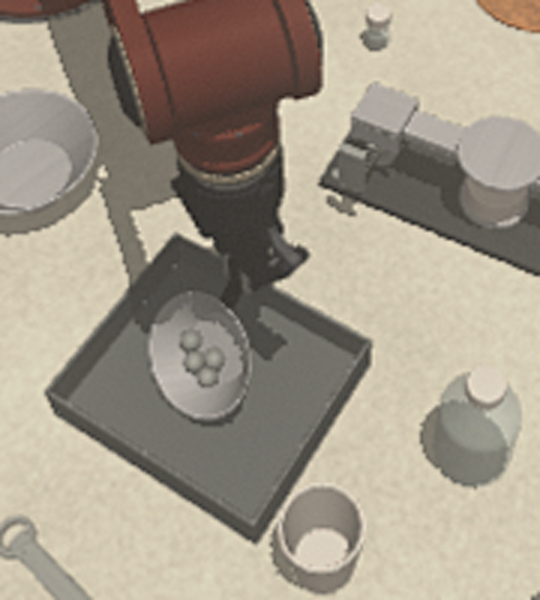

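Now at about 45° and hanging clear of the floor (full weight on the grip). The balls have rolled onto the far wall. I'll ease a hair more.

```bash
python3 -m crank '[[[-0.724,0,0,0,0],[-0.724,0,0,0,0],[-0.724,0,0,0,0]]]'
python3 - <<'E'
from h import *
save('scene','s12',(200,180,380,380),3);print(state()['contact_force'],state()['ft_torque'],state()['gripper_width'])
E
```

```text
time: 12.92
tool_pos: [0.5202, -0.2465, 0.1042]
tool_rot: [0.473, -0.473, 0.525, -0.525]
contact_force: [-0.4, 0.5, -2.7]
gripper_width: 0.141
[-0.30337738 -0.47877786 -1.86160302] [ 0.12260268 -0.03185796 -0.02516359] 0.13703810424120327
```

View pics/s12.png

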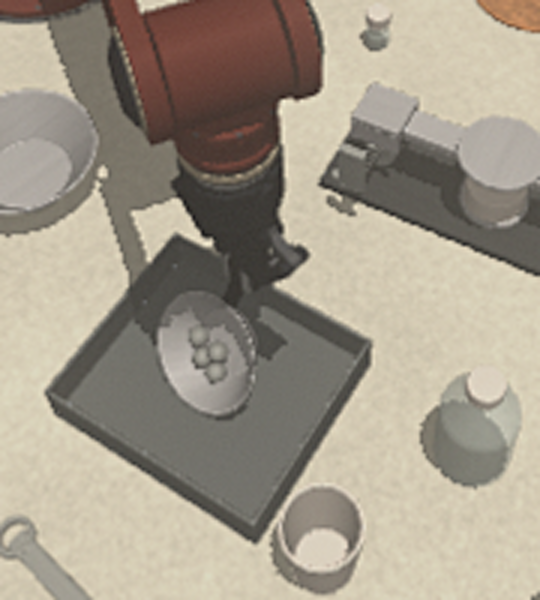

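```bash
python3 -m crank '[[[-0.726,0,-0.4,0,0],[-0.726,0,-0.4,0,0],[-0.722,0,-0.4,0,0],[-0.722,0,0,0,0],[-0.722,0,0,0,0],[-0.722,0,0,0,0]]]'
python3 - <<'E'
from h import *
save('scene','s13',(200,180,380,380),3);print(state()['contact_force'],state()['ft_torque'],state()['gripper_width'])
E
```

```text
time: 13.72
tool_pos: [0.521, -0.2467, 0.1174]
tool_rot: [-0.474, 0.473, -0.525, 0.526]
contact_force: [0.4, 2.5, 4.2]
gripper_width: 0.138
[-0.15786519  3.19883158  5.62411433] [ 0.48026698  0.06602218 -0.07337898] 0.13909211846405353
```

View pics/s13.png

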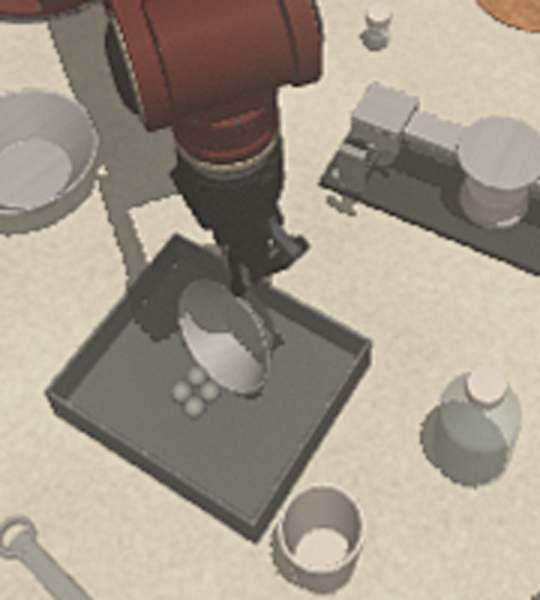

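All four balls have rolled out onto the tray floor, about (193,388) in the crop. I'll re-tighten and lift clear.

```bash
python3 -m crank '[[[-1,0,-0.1,0,0],[-1,0,-0.3,0,0],[-1,0,-0.5,0,0],[-1,0,-1,0,0],[-1,0,-2,0,0],[-1,0,-2,0,0],[-1,0,-2,0,0],[-1,0,0,0,0]]]'
python3 - <<'E'
from h import *
save('scene','s14',(180,120,380,380),2.3);print(state()['contact_force'],state()['ft_torque'],state()['gripper_width'])
E
```

```text
time: 14.78
tool_pos: [0.5217, -0.2475, 0.1988]
tool_rot: [-0.474, 0.473, -0.523, 0.527]
contact_force: [-0.1, -0.0, -2.2]
gripper_width: 0.127
[ 0.15828074 -0.26605087 -1.6427599 ] [ 0.02187022  0.02908329 -0.00348373] 0.12477013413530105
```

View pics/s14.png

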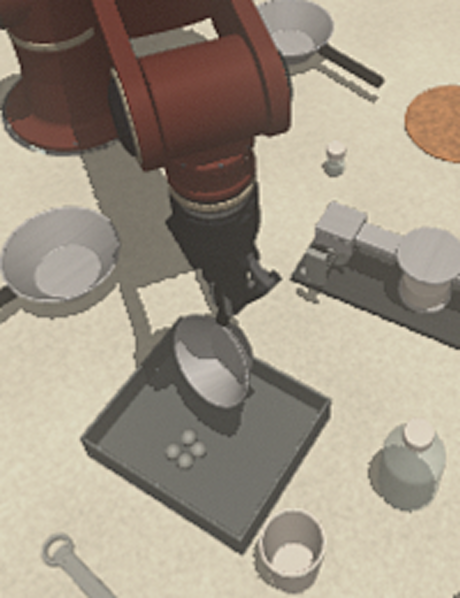

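```bash
python3 - <<'E'
from h import *
import pickle
c=pickle.load(open('cal.pkl','rb'));t=c['top']
for n,uv,z in (('spat blade',(186,146),0),('spat bladeR',(195,146),0),('spat blade low',(178,165),0),('spat low r',(195,165),0),('spat handle end',(185,188),0),('box',(88,178),.08),('boxR',(145,178),.05),('boxR2',(143,222),.05),('panhandle end',(238,220),.05),('pan rim top',(230,252),.05)):
    print(n,unproj(t,[uv],z).round(3))
im=cv2.imread('pics/top0.png')[120:300,60:300];cv2.imwrite('pics/c5.png',cv2.resize(im,None,fx=3,fy=3))
E
python3 t.py .521 .33 .27
```

```text
spat blade [[0.669 0.499 0.   ]]
spat bladeR [[0.669 0.465 0.   ]]
spat blade low [[0.592 0.524 0.   ]]
spat low r [[0.593 0.459 0.   ]]
spat handle end [[0.502 0.49  0.   ]]
box [[0.517 0.805 0.08 ]]
boxR [[0.527 0.62  0.05 ]]
boxR2 [[0.366 0.61  0.05 ]]
panhandle end [[0.376 0.274 0.05 ]]
pan rim top [[0.262 0.296 0.05 ]]
pos [ 0.5209 -0.247   0.1969] zang -5.94 need cm tool xyz [-57.38  -7.39  -5.95] w 0.125 F [ 0.2 -0.3 -1.6] t 14.825 q [-0.57 -0.04  1.76 -0.    1.41 -0.47] tilt 0.15
```

View pics/c5.png

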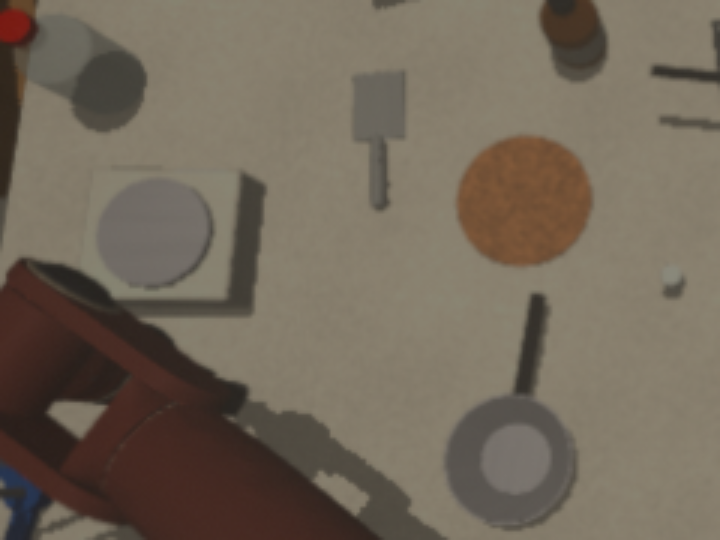

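```bash
python3 -m crank '[[[-1,0,-2,0,0],[-1,-1,-2.5,0,0],[-1,-2.5,-2.5,-0.2,0],[-1,-4,-0.8,-0.4,0],[-1,-5,0,-0.5,0],[-1,-5,0,-0.5,0],[-1,-5,0,-0.5,0],[-1,-5,0,-0.5,0]]]';python3 -m crank '[[[-1,-5,0,-0.5,0],[-1,-5,0,-0.5,0],[-1,-5,0,-0.5,0],[-1,-5,0,-0.5,0],[-1,-4.5,0,-0.5,0],[-1,-3,0,-0.3,0],[-1,-2,0,-0.2,0],[-1,0,0,0,0]]]'; python3 t.py .521 .33 .27;python3 - <<'E'
from h import *
save('scene','s15',(280,40,480,260),2.7)
E
```

```text
time: 15.82
tool_pos: [0.5226, 0.0312, 0.2739]
tool_rot: [-0.473, 0.473, -0.525, 0.525]
contact_force: [1.3, 0.1, -1.9]
gripper_width: 0.124
time: 16.82
tool_pos: [0.5235, 0.3268, 0.2733]
tool_rot: [-0.474, 0.474, -0.525, 0.525]
contact_force: [-0.3, 0.5, -1.9]
gripper_width: 0.125
pos [0.5235 0.3268 0.2733] zang -5.86 need cm tool xyz [-0.29  0.33 -0.28] w 0.125 F [-0.3  0.5 -1.9] t 16.825 q [ 0.44  0.01  1.58 -0.    1.55  0.54] tilt 0.04
```

View pics/s15.png

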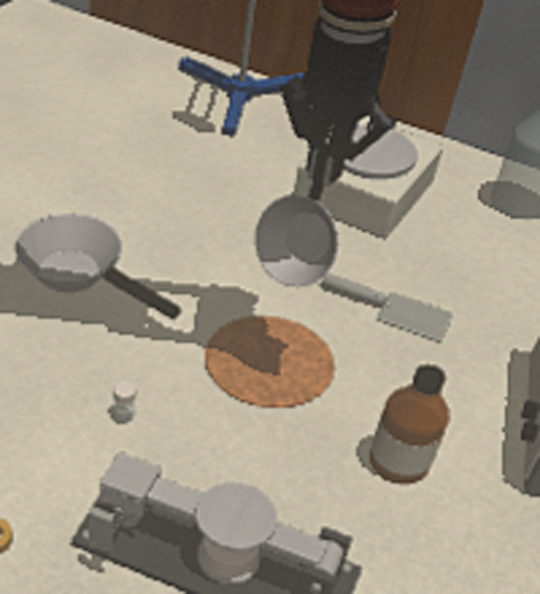

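The empty dish hangs over the back of the mat at roughly 70° tilt. I'll set its rim on the mat and roll it back onto its foot with a light pinch.

```bash
python3 -m crank '[[[-1,1,2,-0.2,0],[-1,1.5,3,-0.2,0],[-1,1,3,-0.2,0],[-1,0.2,3,0,0],[-1,0,2,0,0],[-1,0,0,0,0]]]'; python3 t.py .521 .286 .119;python3 - <<'E'
from h import *
save('scene','s16',(280,40,480,260),2.7)
E
```

```text
time: 17.62
tool_pos: [0.5129, 0.2889, 0.1415]
tool_rot: [0.472, -0.474, 0.526, -0.525]
contact_force: [0.0, 0.3, -1.4]
gripper_width: 0.127
pos [0.5129 0.2889 0.1415] zang -5.99 need cm tool xyz [0.2  2.25 0.84] w 0.127 F [ 0.   0.3 -1.4] t 17.625 q [ 0.39  0.04  1.78 -0.    1.33  0.49] tilt 0.22
```

View pics/s16.png

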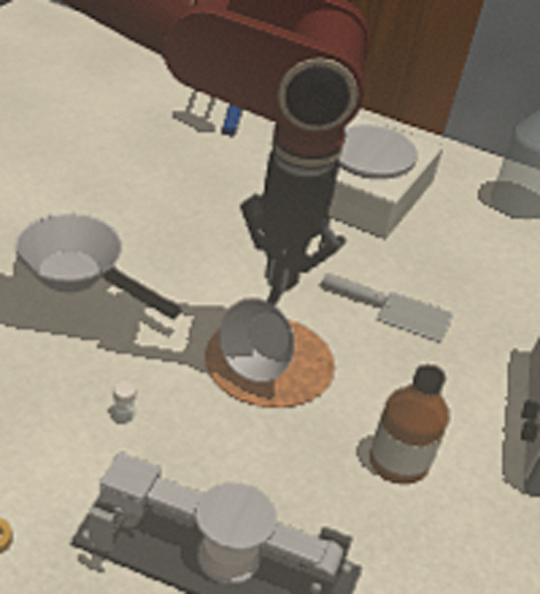

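```bash
python3 -m crank '[[[-1,0.1,0.8,-0.2,0],[-1,0,0.8,0,0],[-1,0,0.3,0,0]]]';python3 -m crank '[[[-1,0,0.3,0,0],[-1,0,0,0,0]]]';python3 -m crank '[[[-1,0,0.3,0,0],[-1,0,0,0,0]]]'; python3 t.py .521 .286 .119
```

```text
time: 18.05
tool_pos: [0.5114, 0.2891, 0.1238]
tool_rot: [0.473, -0.474, 0.525, -0.525]
contact_force: [0.3, 0.4, -1.4]
gripper_width: 0.135
time: 18.3
tool_pos: [0.5116, 0.2891, 0.1211]
tool_rot: [0.473, -0.474, 0.525, -0.525]
contact_force: [0.2, -0.9, -1.9]
gripper_width: 0.128
time: 18.55
tool_pos: [0.5116, 0.2891, 0.1181]
tool_rot: [0.473, -0.474, 0.525, -0.525]
contact_force: [-0.9, 0.2, -2.4]
gripper_width: 0.131
pos [0.5116 0.2891 0.1181] zang -5.94 need cm tool xyz [ 0.21 -0.09  0.97] w 0.131 F [-0.9  0.2 -2.4] t 18.55 q [ 0.39  0.06  1.8  -0.    1.28  0.49] tilt 0.02
```

```bash
python3 -m crank '[[[-1,0,0.4,0,0],[-1,0,0,0,0]]]';python3 -m crank '[[[-1,0,0.3,0,0],[-1,0,0,0,0]]]';python3 -m crank '[[[-1,0,0.3,0,0],[-1,0,0,0,0]]]'; python3 t.py .521 .286 .119;python3 - <<'E'
from h import *
save('scene','s17',(310,90,430,210),4.5)
E
```

```text
time: 18.8
tool_pos: [0.5126, 0.29, 0.1171]
tool_rot: [0.474, -0.473, 0.525, -0.525]
contact_force: [-3.5, 0.3, 8.6]
gripper_width: 0.132
time: 19.05
tool_pos: [0.5134, 0.2915, 0.1162]
tool_rot: [0.475, -0.471, 0.526, -0.525]
contact_force: [-4.5, 3.5, 13.4]
gripper_width: 0.129
time: 19.3
tool_pos: [0.5142, 0.2929, 0.1152]
tool_rot: [0.477, -0.47, 0.526, -0.525]
contact_force: [-5.4, 7.2, 20.0]
gripper_width: 0.128
pos [0.5142 0.2929 0.1152] zang -5.98 need cm tool xyz [ 0.62 -0.38  0.75] w 0.128 F [-5.4  7.2 20. ] t 19.3 q [0.39 0.07 1.8  0.01 1.27 0.49] tilt 0.59
```

View pics/s17.png

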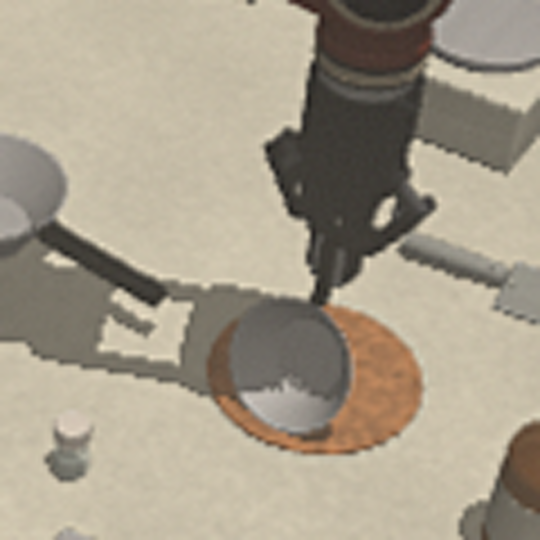

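Contact at TCP z≈0.118, so tilt is about 68°. I'll ease off, then arc back with a light pinch.

```bash
python3 -m crank '[[[-0.8,0,-0.7,0,0],[-0.728,0,0,0,0],[-0.728,-0.6,0.3,0,0],[-0.728,-0.7,0.5,0,0],[-0.728,-0.7,0.5,0,0],[-0.728,-0.7,0.5,0,0],[-0.728,0,0,0,0]]]'; python3 t.py .521 .317 .102;python3 - <<'E'
from h import *
save('scene','s18',(310,90,430,210),4.5)
E
```

```text
time: 20.23
tool_pos: [0.5152, 0.3179, 0.0981]
tool_rot: [0.474, -0.473, 0.526, -0.525]
contact_force: [-0.8, 3.2, 5.8]
gripper_width: 0.135
pos [0.5152 0.3179 0.0981] zang -5.92 need cm tool xyz [ 0.03 -0.39  0.59] w 0.135 F [-0.8  3.2  5.8] t 20.225 q [0.43 0.12 1.77 0.   1.25 0.53] tilt 0.17
```

View pics/s18.png

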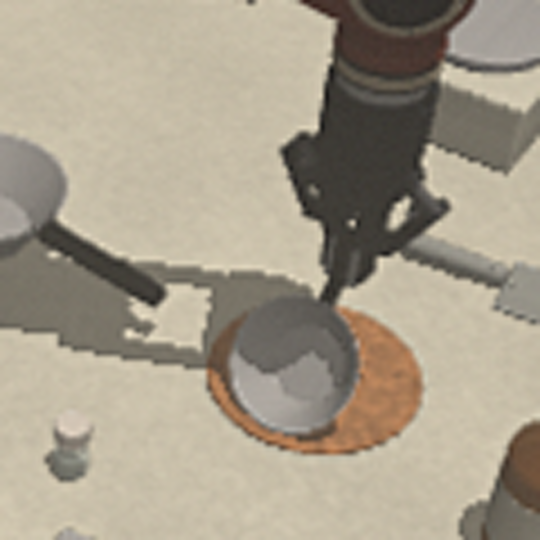

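It is rolling back on the rim as planned, with tilt down to about 50–55°. I'll continue the arc.

```bash
python3 -m crank '[[[-0.73,-0.7,0.2,0,0],[-0.73,-0.7,0.4,0,0],[-0.73,-0.7,0.4,0,0],[-0.73,-0.8,0.6,0,0],[-0.73,-0.8,0.7,0,0],[-0.73,-0.8,0.7,0,0],[-0.73,0,0,0,0]]]'; python3 t.py .521 .364 .071;python3 - <<'E'
from h import *
save('scene','s19',(310,90,430,210),4.5)
E
```

```text
time: 21.15
tool_pos: [0.5185, 0.3608, 0.0658]
tool_rot: [0.473, -0.474, 0.525, -0.525]
contact_force: [1.3, 0.5, -0.1]
gripper_width: 0.135
pos [0.5185 0.3608 0.0658] zang -5.9 need cm tool xyz [-0.34 -0.52  0.21] w 0.135 F [ 1.3  0.5 -0.1] t 21.15 q [ 0.49  0.22  1.72 -0.    1.2   0.59] tilt 0.11
```

View pics/s19.png

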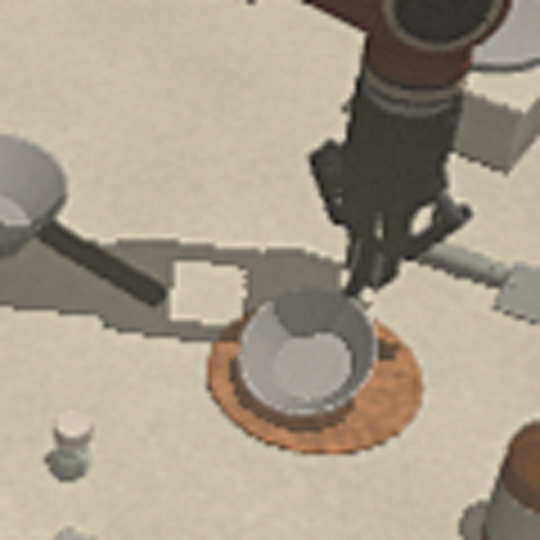

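```bash
python3 -m crank '[[[-0.73,-0.8,0.6,0,0],[-0.73,-0.8,0.8,0,0],[-0.73,-0.6,0.8,0,0],[-0.73,-0.5,0.9,0,0],[-0.73,-0.4,0.9,0,0],[-0.73,-0.2,0.8,0,0],[-0.73,-0.1,0.4,0,0],[-0.73,0,0,0,0]]]'; python3 t.py .521 .395 .014;python3 - <<'E'
from h import *
save('scene','s20',(310,90,430,210),4.5)
E
```

```text
time: 22.2
tool_pos: [0.5227, 0.3947, 0.0152]
tool_rot: [0.473, -0.473, 0.525, -0.525]
contact_force: [0.2, 0.5, 0.9]
gripper_width: 0.133
pos [0.5227 0.3947 0.0152] zang -5.94 need cm tool xyz [-0.01  0.12 -0.17] w 0.133 F [0.2 0.5 0.9] t 22.2 q [0.53 0.33 1.68 0.   1.13 0.64] tilt 0.01
```

View pics/s20.png

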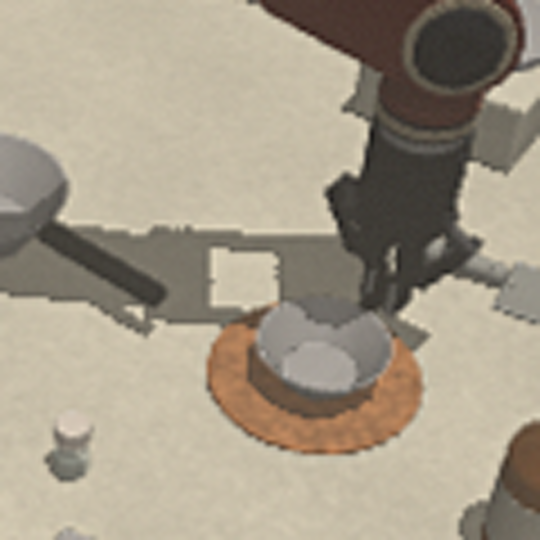

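The dish is upright, level and roughly centred on the mat, with no side load. I'll release and rise.

```bash
python3 -m crank '[[[-0.6,0,0,0,0],[-0.4,0,0,0,0],[-0.2,0,0,0,0],[0,0,0,0,0],[0,0,-0.5,0,0],[0,0,-2,0,0],[0,0,-3,0,0],[0,0,-4,0,0]]]'; python3 -m crank '[[[0,0,-5,0,0],[0,0,-5,0,0],[0,0,0,0,0]]]';python3 t.py .521 .395 .014;python3 - <<'E'
from h import *
save('scene','s21',(210,60,450,360),2)
E
```

```text
time: 23.25
tool_pos: [0.5224, 0.3944, 0.1119]
tool_rot: [0.473, -0.474, 0.525, -0.525]
contact_force: [0.2, 0.4, -0.4]
gripper_width: 0.5
time: 23.62
tool_pos: [0.5257, 0.3964, 0.2193]
tool_rot: [-0.478, 0.469, -0.524, 0.526]
contact_force: [-0.5, 0.6, -0.2]
gripper_width: 0.502
pos [0.5257 0.3964 0.2193] zang -5.94 need cm tool xyz [ 0.35 20.53 -0.67] w 0.502 F [-0.5  0.6 -0.2] t 23.625 q [ 0.53  0.13  1.55 -0.    1.45  0.64] tilt 0.78
```

View pics/s21.png

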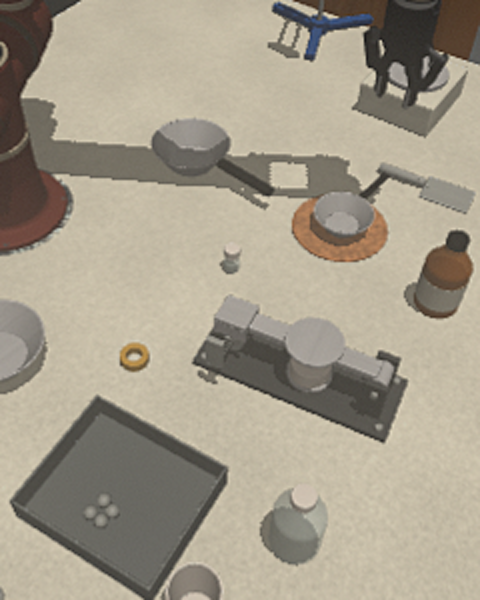

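The dish stands upright and released on the mat, around (340,217), its handle pointing away. The four balls are in the tray at (102,510) and the bystanders are unmoved. Now the latch: I'll measure the tab more closely.

```bash
python3 - <<'E'
from h import *
f=save('top','t2',(310,150,370,210),10); g=save('scene','s22',(295,210,345,260),11)
rig=[.612,-.0053,.155]
L=[(W(rig,rect(-.118,-.092,-.076,-.066,.108)),(0,255,255)),(W(rig,rect(-.130,-.080,-.024,.024,.091)),(255,255,0))]
overlay(f,L,'t2o',(310,150,370,210),10);overlay(g,L,'s22o',(295,210,345,260),11)
E
python3 t.py .519 -.0916 .16
```

```text
pos [0.5224 0.3944 0.2104] zang -5.94 need cm tool xyz [48.37  5.04  4.7 ] w 0.5 F [ 1.   0.7 -0.6] t 23.775 q [0.53 0.13 1.56 0.   1.45 0.64] tilt 0.01
```

View pics/t2o.png

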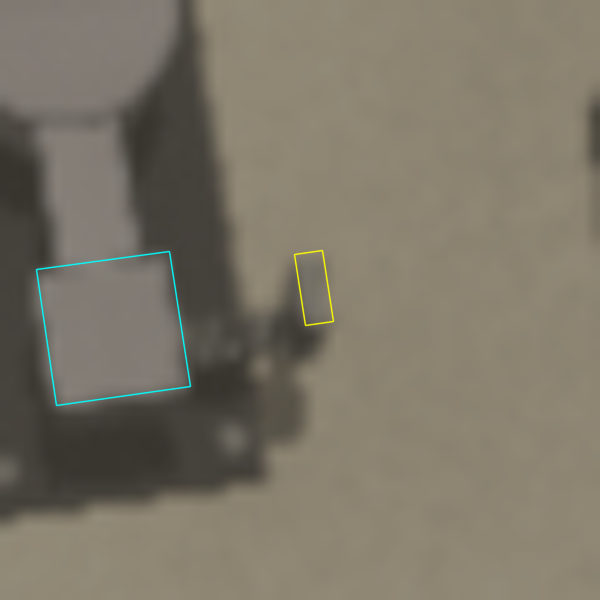

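View pics/s22o.png

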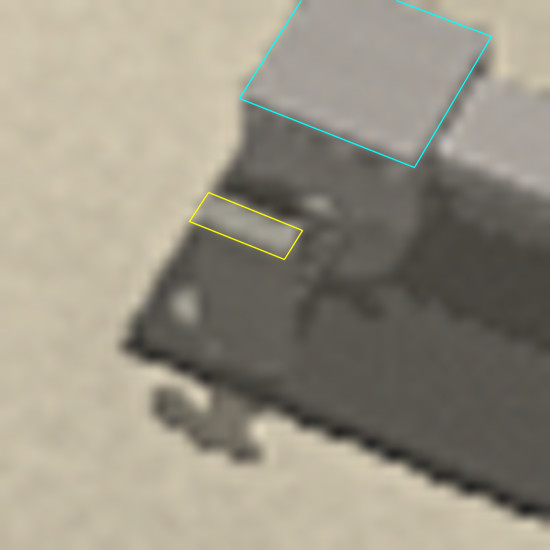

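The yellow tab model lies on the tab in both views, within about 1 px. I'll move over it.

```bash
python3 -m crank '[[[0,2.4,0,0.2,0],[0,5,0,0.5,0],[0,5,0,0.5,0],[0,5,0,0.5,0],[0,5,0,0.5,0],[0,5,0,0.5,0],[0,5,0,0.5,0],[0,5,0,0.5,0]]]'; python3 -m crank '[[[-0.2,5,0,0.5,5],[-0.2,3,0,0.5,10],[-0.2,2,0,0.5,10],[-0.2,0,0,0,10],[-0.2,0,0,0,10],[-0.2,0,0,0,10],[-0.2,0,0,0,10],[-0.2,0,0,0,10]]]';python3 t.py .519 -.0916 .13
```

```text
time: 24.78
tool_pos: [0.5191, 0.0163, 0.2086]
tool_rot: [0.472, -0.474, 0.526, -0.525]
contact_force: [0.3, -0.6, 0.2]
gripper_width: 0.499
time: 25.78
tool_pos: [0.5156, -0.0829, 0.2084]
tool_rot: [0.052, -0.055, 0.705, -0.705]
contact_force: [-0.1, -0.5, -0.8]
gripper_width: 0.399
pos [ 0.5156 -0.0829  0.2084] zang -81.32 need cm tool xyz [-0.23  7.84  0.92] w 0.399 F [-0.1 -0.5 -0.8] t 25.775 q [-0.3  -0.18  1.87 -0.    1.45  1.12] tilt 0.2
```

```bash
python3 -m crank '[[[-0.3,-0.2,2,0.9,0],[-0.3,0,3,0,0],[-0.3,0,2.8,0,0],[-0.3,0,0,0,0],[-0.3,0,0,0,0]]]';python3 t.py .519 -.0916 .072
python3 - <<'E'
from h import *
save('scene','s23',(260,150,360,270),5)
E
```

```text
time: 26.4
tool_pos: [0.5206, -0.0914, 0.1322]
tool_rot: [0.056, -0.056, 0.705, -0.705]
contact_force: [-0.1, -0.6, 0.7]
gripper_width: 0.349
pos [ 0.5206 -0.0914  0.1322] zang -80.9 need cm tool xyz [ 0.15  6.02 -0.  ] w 0.349 F [-0.1 -0.6  0.7] t 26.4 q [-0.31 -0.1   1.93 -0.    1.31  1.1 ] tilt 0.02
```

View pics/s23.png

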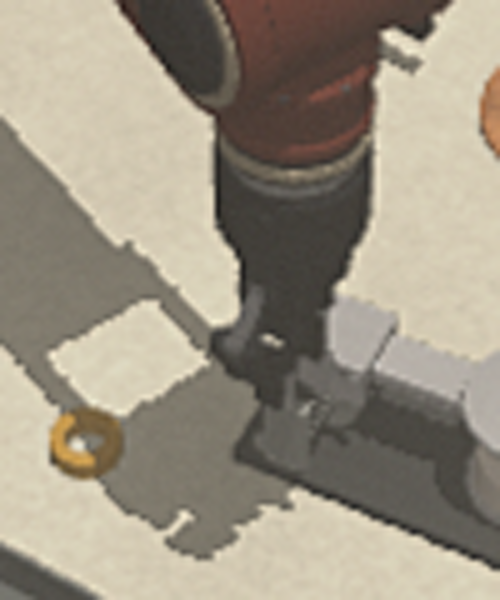

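```bash
python3 -m crank '[[[-0.3,0.1,2,0,0],[-0.3,0,2,0,0],[-0.3,0,0,0,0]]]';python3 -m crank '[[[-0.3,0,1,0,0],[-0.3,0,0.9,0,0],[-0.3,0,0,0,0],[-0.3,0,0,0,0]]]';python3 t.py .519 -.0916 .072
python3 - <<'E'
from h import *
save('scene','s24',(280,190,360,270),7)
E
```

```text
time: 26.82
tool_pos: [0.5181, -0.0906, 0.09]
tool_rot: [0.055, -0.057, 0.705, -0.704]
contact_force: [0.4, 0.1, -0.4]
gripper_width: 0.352
time: 27.32
tool_pos: [0.52, -0.0912, 0.0736]
tool_rot: [-0.056, 0.056, -0.705, 0.705]
contact_force: [0.1, 0.7, -0.0]
gripper_width: 0.352
pos [ 0.52   -0.0912  0.0736] zang -80.94 need cm tool xyz [0.1  0.16 0.03] w 0.352 F [ 0.1  0.7 -0. ] t 27.325 q [-0.31 -0.03  1.97  0.    1.2   1.1 ] tilt 0.03
```

View pics/s24.png

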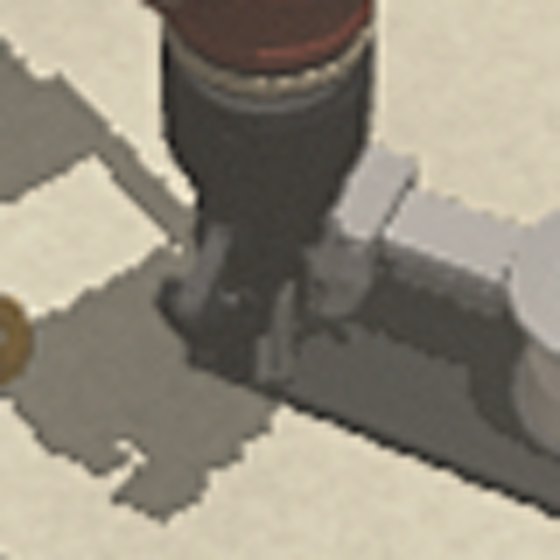

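```bash
python3 -m crank '[[[-0.6,0,0,0,0],[-0.8,0,0,0,0],[-1,0,0,0,0],[-1,0,0,0,0]]]';python3 t.py .519 -.0916 .072
```

```text
time: 27.88
tool_pos: [0.5199, -0.0901, 0.0737]
tool_rot: [0.056, -0.056, 0.706, -0.704]
contact_force: [-1.3, 5.6, 2.5]
gripper_width: 0.102
pos [ 0.5199 -0.0901  0.0737] zang -80.96 need cm tool xyz [0.11 0.17 0.13] w 0.102 F [-1.3  5.6  2.5] t 27.875 q [-0.31 -0.03  1.97  0.    1.2   1.1 ] tilt 0.12
```

The tab is gripped (width 0.102). Pulling it sideways along tool +z.

```bash
python3 -m crank '[[[-1,0,0,0.3,0],[-1,0,0,0.4,0],[-1,0,0,0.4,0],[-1,0,0,0.3,0],[-1,0,0,0,0]]]';python3 t.py .519 -.0916 .072
python3 - <<'E'
from h import *
save('scene','s25',(280,190,360,270),7)
E
```

```text
time: 28.5
tool_pos: [0.5218, -0.1027, 0.0736]
tool_rot: [0.056, -0.056, 0.707, -0.703]
contact_force: [-1.9, 9.8, 4.8]
gripper_width: 0.109
pos [ 0.5218 -0.1027  0.0736] zang -80.97 need cm tool xyz [ 0.1   0.16 -1.14] w 0.109 F [-1.9  9.8  4.8] t 28.5 q [-0.34 -0.01  1.96  0.    1.2   1.07] tilt 0.29
```

View pics/s25.png

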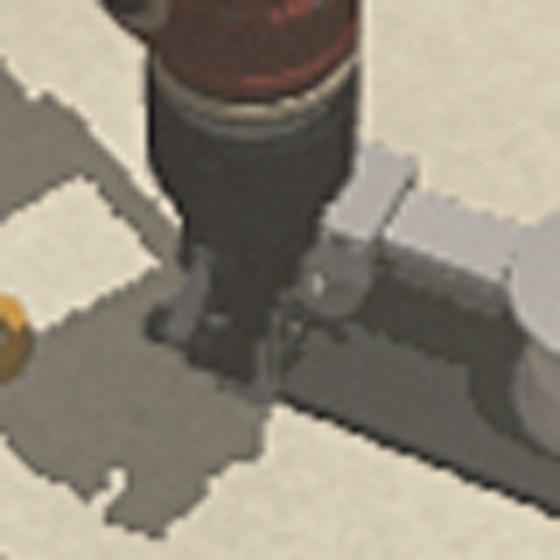

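The latch is out about 12 mm (9.8 N, consistent with the spring). I'll lift along the arc, starting small.

```bash
python3 -m crank '[[[-1,0,-0.4,0,0],[-1,0,-0.5,0,0],[-1,0,-0.6,0,0],[-1,0,0,0,0]]]';python3 t.py .519 -.0916 .072
python3 - <<'E'
from h import *
save('scene','s26',(280,190,360,270),7)
E
```

```text
time: 29.05
tool_pos: [0.5226, -0.102, 0.0876]
tool_rot: [0.057, -0.055, 0.707, -0.703]
contact_force: [5.8, 10.7, -4.8]
gripper_width: 0.107
pos [ 0.5226 -0.102   0.0876] zang -80.97 need cm tool xyz [ 0.2   1.57 -1.08] w 0.107 F [ 5.8 10.7 -4.8] t 29.05 q [-0.34 -0.03  1.95  0.01  1.22  1.08] tilt 0.36
```

View pics/s26.png

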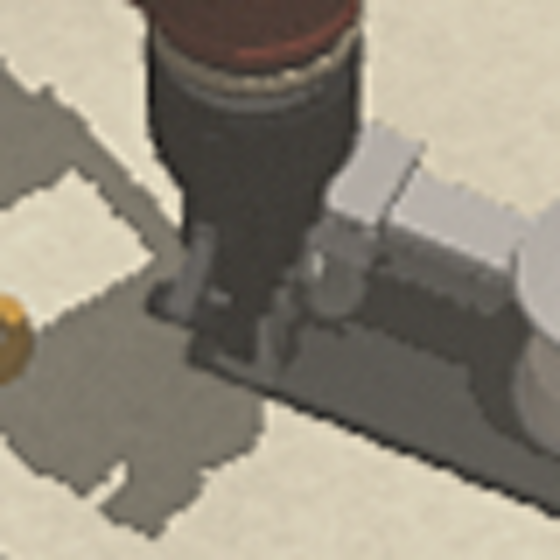

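The shell is rising off the ball (load 4.8 N). I'll continue along the arc.

```bash
python3 -m crank '[[[-1,-0.2,-0.6,0,0],[-1,-0.2,-0.6,0,0],[-1,-0.2,-0.7,0,0],[-1,-0.2,-0.7,0,0],[-1,-0.2,-0.7,0,0],[-1,-0.2,-0.7,0,0],[-1,0,0,0,0]]]';python3 t.py .519 -.0916 .072
python3 - <<'E'
from h import *
save('scene','s27',(260,150,420,290),4.5)
E
```

```text
time: 29.98
tool_pos: [0.5314, -0.1001, 0.1258]
tool_rot: [0.054, -0.058, 0.707, -0.703]
contact_force: [-1.2, 9.9, -4.8]
gripper_width: 0.105
pos [ 0.5314 -0.1001  0.1258] zang -80.92 need cm tool xyz [ 1.05  5.4  -1.  ] w 0.105 F [-1.2  9.9 -4.8] t 29.975 q [-0.33 -0.05  1.9   0.    1.3   1.09] tilt 0.52
```

View pics/s27.png

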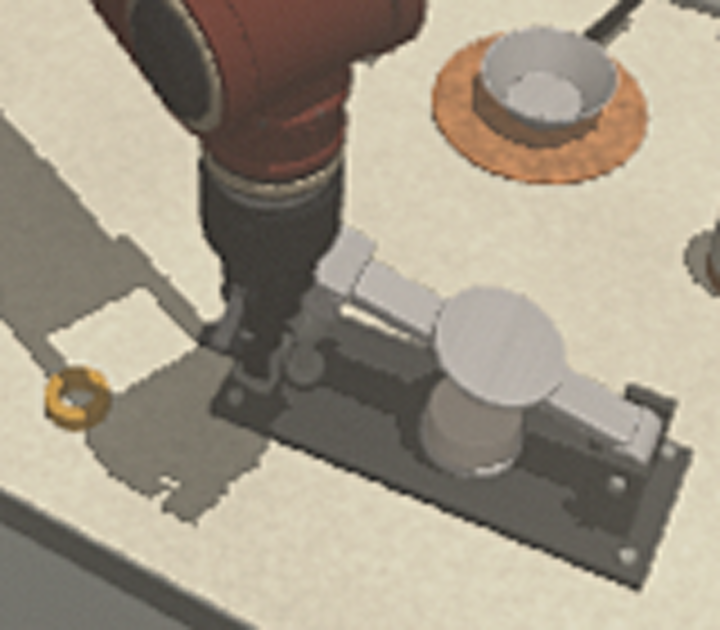

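The arm is clearly rising, with the ball visible below at about (305,365). One more 27 mm.

```bash
python3 -m crank '[[[-1,-0.2,-0.6,0,0],[-1,-0.3,-0.7,0,0],[-1,-0.3,-0.7,0,0],[-1,-0.2,-0.7,0,0],[-1,0,0,0,0],[-1,0,0,0,0]]]';python3 t.py .519 -.0916 .072
python3 - <<'E'
from h import *
f=grab_frame('scene');im=f['frame'][:,:,::-1];cv2.imwrite('pics/s28.png',cv2.resize(im[100:400,180:460],None,fx=2,fy=2))
rig=[.612,-.0053,.155]
for th in (.30,.34,.37,.40):
    c,s=np.cos(th),np.sin(th)
    P=[(x*c+z*s+.115,y,-x*s+z*c+.07) for x,y,z in [(-.245,-.024,.021),(-.195,-.024,.021),(-.195,.024,.021),(-.245,.024,.021),(-.245,-.024,.021)]]
    overlay(f,[(W(rig,P),(0,255,0))],f'o{int(th*100)}',(280,170,360,260),6) if th==.37 else None
E
```

```text
time: 30.78
tool_pos: [0.5419, -0.0984, 0.1528]
tool_rot: [0.055, -0.058, 0.707, -0.703]
contact_force: [-0.5, 10.1, -4.5]
gripper_width: 0.108
pos [ 0.5419 -0.0984  0.1528] zang -80.9 need cm tool xyz [ 2.13  8.09 -0.98] w 0.108 F [-0.5 10.1 -4.5] t 30.775 q [-0.32 -0.06  1.86  0.    1.35  1.09] tilt 0.46
```

View pics/s28.png

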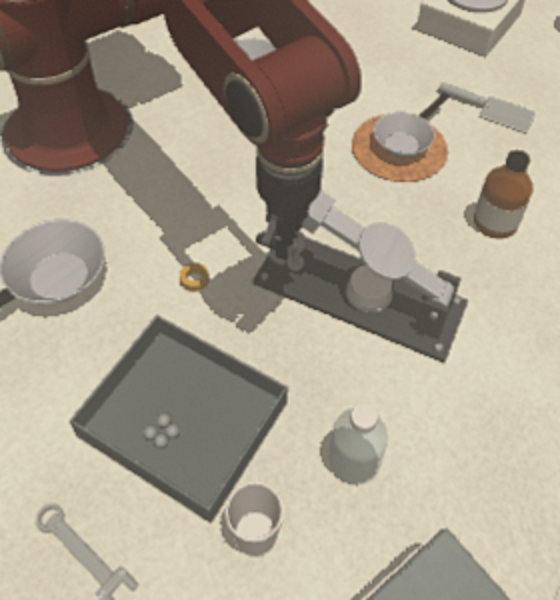

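View pics/o37.png

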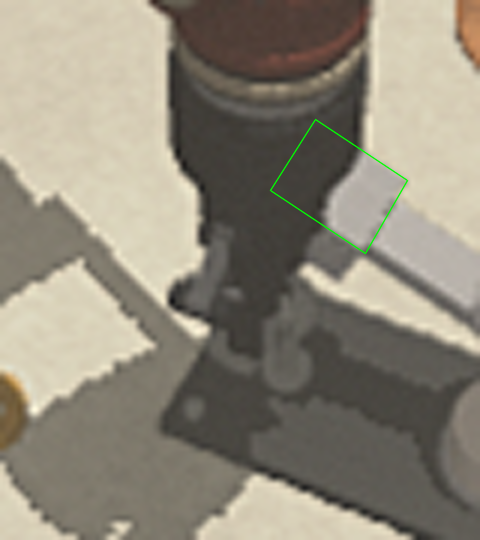

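All goals look met. The overlay of the shell at 0.37 rad (8 cm) matches the picture. The dish is upright on the mat at (400,140), the balls are in the tray at (161,431), and everything else is in place. I'll hand in.

```bash
python3 -c "
from plant import *
print(job_done())
s=state();print(s['time'],s['tool_pos'],s['contact_force'],s['gripper_width'])"
```

```text
the job is handed in; nothing more can be done
None
the job is handed in; nothing more can be done
```

The whole job is done and handed in at about 31 s of the 72 s. No verdict was reported, and I couldn't read the state after the hand-in.

- **Dish:** I took the smallest dish off the press by its handle. The tool can only yaw, so I eased the grip and let the dish pivot until all four balls rolled into the grey tray. I then rolled the empty dish back onto its foot on the cork mat and let go.
- **Latch and arm:** I pulled the latch tab out about 12 mm and lifted the arm along its arc. It is still gripped and raised.
- **Last checks:** The four balls are in the tray, the dish stands upright near the middle of the mat, and the other things look unmoved. The raised arm matches the model at 0.37 rad, about 8 cm up. The holding forces were steady at 10 N from the latch spring and 4.5 N of weight.
- **Departures from plan:** The first press of the rim on the mat reached about 20 N, carried through the gripped handle. My estimate of the dish's tilt at that moment was slightly off. No check failed or disagreed with another.

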